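Press the lid home with the toggle clamp at a rice-cake stall

TASK

One of the two lidding stations holds a takeaway box whose white lid is only resting on it. Swing that station's toggle clamp over centre onto the lid and push it right down until the lid is pressed fully home, then swing the clamp all the way back to its open rest and let go. Press the lid with the clamp, not with the gripper, keep the box in its nest, and leave the other station's clamp (over the open box of green rice cakes) open.

Things in the scene. Friction and masses are not known exactly. Their poses are not given: they have to be found in the camera images.
- clamp (a joint): Clamp at the station with the white-lidded box (rad): 0 = open rest, arm leaning 30 deg past upright, away from the box; grows towards the box; 0.52 upright; 1.98 rubber tip meets the loose lid; 2.09 lid home, arm level; stop 2.14. Past centre (about 0.46) its weight takes it slowly to either side (1.3 N at the handle open, 2.9 N closed); pressing the lid home needs 4 N more, down on it.
- clamp_handle (a point): Middle of that clamp's handle: round black rubber bar, 14 mm diameter, parallel to the hinge, joining the ends of the arm's two steel side bars (16 mm deep, 97 mm clear between them), 140 mm from the hinge axis; it does not spin in the arm. A steel cross plate 51 to 90 mm from the axis carries the rubber presser tip, on the box side.
- clamp_hinge (a point): Midpoint of that clamp's hinge axis, 105 mm above the table, fixed to the station (200 x 160 mm base plate). y = hinge axis, z = up, x = level, away from the box: the arm lies along -x when level on the box and leans 30 deg from upright towards +x when open. The box's nest centre is 75 mm from here along -x.
- lid (a joint): How far the lid has been pressed down, in m: 0 = resting loose, 0.008 = fully home. It slides stiffly (about 12 N) and stays where it is left.
- lunch_box: Brown takeaway box, 90 x 120 x 40 mm, with white lid 94 x 124 mm, loose between low corner stops on the station's plate. Origin: centre of its underside, 12 mm above the table, z up; lid top 58 mm above it when loose, 50 mm when home.
- other_clamp (a joint): Angle (rad) of the identical clamp at the other station (same box without a lid, full of green cakes); 0 = open. Leave it open.
Not all that is in view belongs to the job. Leave any purple look-alike of the lunch_box alone.

How it is judged:
On the way:
1. the clamp is swung over onto the lid and the lid is pressed fully home (value of joint clamp above 1.98 rad and value of joint lid above 0.006 m), for 0.1 s.
At the end, for the whole second after the job is handed in: The lid is home to within 2 mm, the clamp is back within 0.2 rad of its open rest and still, the other clamp is within 0.2 rad of open, and the box stands level within 0.1 rad and within 15 mm of where it started (value of joint lid above 0.006 m and value of joint each of clamp, other_clamp below 0.2 rad and velocity of joint clamp between -0.1 and 0.1 rad/s and distance of lunch_box from where it was at the start of the episode below 0.015 m and angle between lunch_box's own z axis and vertical below 0.1 rad); the robot touches nothing.
It fails at once if the gripper presses on the box or its lid with more than 3 N (contact force between any of the fingers, the arm and lunch_box above 3 N).
It fails at once if the other station's clamp is swung over (more than 0.5 rad) (value of joint other_clamp above 0.5 rad).
It also fails if it takes over 50 s, if anything falls off the work surface, if the arm or the gripper's body presses on something with over 40 N, if the wrist force passes 120 N, or if a joint passes its speed limit or range.

ROBOT

A 6-joint arm with a two-finger parallel gripper is mounted at the origin on the work surface. World frame = base frame: x ahead of the robot, y to its left, z up, the work surface at z = 0. Lengths are in m, angles in rad, forces in N, time in s.
With the tool pointing down it reaches from about 0.225 to 0.875 m from the base axis. Payload 3.4 kg.
Tool frame: the origin (TCP) lies midway between the tips of the shut fingers; the grasp point (between the pads) lies 19 mm behind it (manip.tcp_to_grasp is the distance from the TCP to the grasp point, in m); x points along the fingers, y is the direction in which the jaws open and shut, and the axes are right-handed (so a half turn about x gives the same grasp; the last joint's range is limited). The gripper opens to 85 mm and grips with 20 to 120 N. Pads are 22 mm wide; open, the fingers measure 114 mm over their backs; the gripper's body (76 mm by 85 mm) begins 54 mm behind the grasp point. The pads swing forward as they close: fully open they stand 13 mm farther back than shut.
Start: joints at [-1.318, 0.276, 1.505, -0, 1.361, -0.121], TCP at [0.21, -0.535, 0.231] pointing down, gripper open.
Joint ranges: [-2.89, 2.89], [-0.75, 2.08], [0.22, 2.7], [-1.18, 4.32], [0.11, 2.71], [-2.7, 2.7]. Speed limits (rad/s): [2.57, 2.57, 3.14, 3.14, 3.14, 3.14].

INTERFACE

Orientations are given as a unit quaternion [w, x, y, z].
In Python, from rig import readout, eyes, job, manip gives the robot as it stands. The module is installed in compiled form; this text tells all that it offers.
- The arm moves only by the tool carry_out, never from a script. Its argument "deltas" is one flat list of numbers, 7 for each row, row after row: the shift along the tool's x, y, z scaled (see below), then the turn, a rotation vector about the tool's x, y, z scaled (see below), then the opening, from -1 (shut) to 1 (fully open). In form: [dx, dy, dz, ax, ay, az, grip, dx, dy, dz, ax, ay, az, grip, ...]. A call has 1 to 10 rows; each row shifts and turns the commanded pose from where the row before left it, along the tool's axes as they then stand; what a row does not reach is not made up. The controller multiplies each number of a shift by 60 mm and each number of a turn by 4 degrees. A row lasts 1/8 s, in which the tool goes at most 62.5 mm and 10.7 degrees, less where a joint would pass 70% of its speed; a pose out of reach is approached as far as the arm can. A call with a number of a shift or a turn outside -1 to 1 is refused whole. A call with a gripper value outside its range is refused whole. The fingers move at their own pace and stop on an object; "newtons" is the grip in N (left out, the last holds). Time passes only in rows, so rows that do not move let the fingers close. It gives the time, the measured TCP pose, the force and the opening at its end, in the units of the state.
- readout.get_state(): the state, without advancing time (a new reading comes with each control period).
- eyes.get_image(name): name is "scene" or "top" or "wrist"; returns a dict with "color" (420x560x3 uint8, red, green, blue), "z_map" (420x560 float32, m along the optical axis (not along the pixel's ray), 0 where there is no reading), "mtx" (3x3 intrinsics, pixels), "distortion" ([k1, k2, p1, p2, k3] as OpenCV has them; the pictures are not rectified), "origin" and "orientation" of the camera in the world. Camera axes: x right, y down, z forward; pixel columns grow to the right and rows downward; lengths in m; the calibration is good to about 2 mm. A picture is of the moment at which its call begins.
- job.sign_off(): hands the job in, once; it reports no verdict.
The state is a dict: "clock": time; "qpos": joint angles; "qd": joint speeds; "effort": joint torques, N m; "position": TCP position; "ee_rot": TCP orientation; "contact_force": force on the tool from outside, world axes, zero at the start; "moment": the same for the moment, N m; "width": finger opening in m.
Only numpy, scipy, OpenCV 4.12 (cv2) and the standard library are available. Lean on these libraries where they do the work, as an engineer would, in place of code of your own. Each camera call takes 0.05 s, during which the arm holds its last target.

## Working session

There is one attempt and no reset: what is moved stays moved. The work goes in short steps, Python scripts to look and compute and a tool call to move; the robot and the scene stay as the last step left them, time stands still between calls to the robot, and variables do not carry over. Pictures are saved under pics/ and viewed, and the job is handed in when it is done.

Besides the shell and the picture viewer there is one more tool, called after "Emit:" by a JSON object that holds its "op" and its "data". carry_out: Moves the arm, as the interface text tells. Its arguments: {"type":"object","properties":{"deltas":{"type":"array"},"newtons":{"type":"number"}},"required":["deltas"]}

```bash
mkdir -p pics; python3 - <<'E'
from rig import readout, eyes
import cv2
print(readout.get_state())
for n in("scene","top","wrist"):
    d=eyes.get_image(n); cv2.imwrite(f"pics/{n}0.png",d["color"][:,:,::-1])
    print(n,d["mtx"].tolist(),d["distortion"],d["origin"],d["orientation"])
E
```

```text
{'clock': 0.0, 'qpos': array([-1.31800325e+00,  2.76602437e-01,  1.50616392e+00, -2.72059486e-05,
        1.36068697e+00, -1.21013310e-01]), 'qd': array([ 0.00131275,  0.00237978,  0.00083612, -0.00049636,  0.00053067,
        0.00018641]), 'effort': array([-5.93475716e-05, -4.16781735e+01, -2.45809472e+01, -2.03191494e-04,
        1.11388150e-02,  1.16901177e-06]), 'position': array([ 0.2098106, -0.5347744,  0.2304232]), 'ee_rot': array([-0.13073852, -0.69473871, -0.13205013,  0.69484411]), 'contact_force': array([-0.20123337, -0.56682   ,  0.06594091]), 'moment': array([ 0.03048046, -0.06234906,  0.02768828]), 'width': 0.08571572920924446}
scene [[402.8447314586329, 0.0, 280.13072626163904], [0.0, 402.8447314586329, 213.2964407718938], [0.0, 0.0, 1.0]] [-0.05526474  0.          0.          0.          0.        ] [ 1.19483675 -0.82035681  0.87485797] [-0.40678     0.81891554  0.36279741 -0.17968142]
top [[405.3501411197188, 0.0, 271.26449732514317], [0.0, 405.3501411197188, 212.03926878001988], [0.0, 0.0, 1.0]] [-0.11761146  0.          0.          0.          0.        ] [ 0.29484491 -0.19345741  1.4236318 ] [ 0.04906076 -0.70210777  0.70827185 -0.05466909]
wrist [[306.07628499246727, 0.0, 279.1987666804936], [0.0, 306.07628499246727, 209.32745463905928], [0.0, 0.0, 1.0]] [-0.03756927  0.          0.          0.          0.        ] [ 0.27538153 -0.51024425  0.37236168] [ 0.11428505  0.81828008 -0.55783384 -0.07860051]
```

View pics/scene0.png

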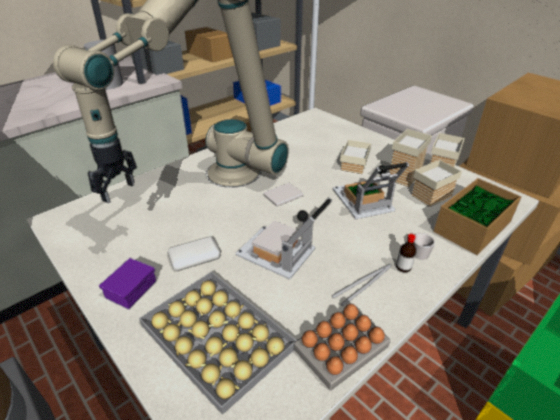

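View pics/top0.png

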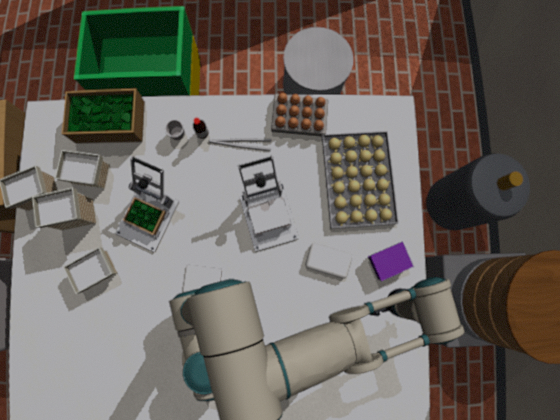

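View pics/wrist0.png

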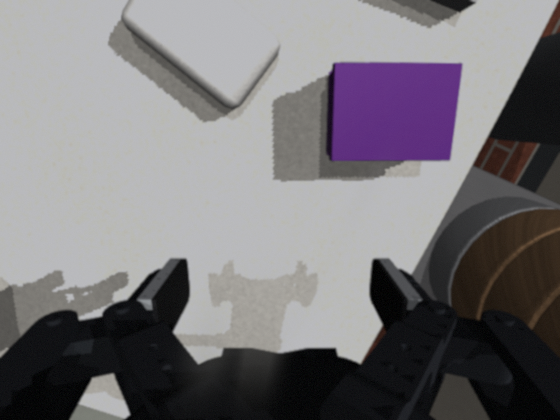

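The target is the white-lidded box at the station at top (268,212) / scene (275,245). Look-alikes:
- green cake station: top (145,215)
- loose white block: top (330,260)
- purple box: top (390,262)
- white open-topped boxes at the left: top (60,210)

I'll check the choice in a close crop.

```bash
cat > h.py <<'E'
import numpy as np, cv2
from scipy.spatial.transform import Rotation as R
def Rq(q): return R.from_quat([q[1],q[2],q[3],q[0]])
def cloud(d):
    z=d["z_map"]; h,w=z.shape
    u,v=np.meshgrid(np.arange(w),np.arange(h))
    p=cv2.undistortPoints(np.stack([u,v],-1).reshape(-1,1,2).astype(np.float64),d["mtx"],d["distortion"]).reshape(h,w,2)
    c=np.dstack([p[...,0]*z,p[...,1]*z,z])
    P=Rq(d["orientation"]).apply(c.reshape(-1,3)).reshape(h,w,3)+d["origin"]
    P[z==0]=np.nan
    return P
def ray(d,u,v,h):
    p=cv2.undistortPoints(np.array([[[u,v]]],float),d["mtx"],d["distortion"]).ravel()
    r=Rq(d["orientation"]).apply([p[0],p[1],1]); o=np.array(d["origin"])
    return o+r*(h-o[2])/r[2]
E
python3 - <<'E'
from h import *
from rig import eyes
t=eyes.get_image("top"); s=eyes.get_image("scene")
a=cv2.resize(t["color"][140:270,210:320,::-1],None,fx=4,fy=4,interpolation=cv2.INTER_CUBIC)
b=cv2.resize(s["color"][180:290,225:345,::-1],None,fx=4,fy=4,interpolation=cv2.INTER_CUBIC)
cv2.imwrite("pics/ct.png",a);cv2.imwrite("pics/cs.png",b)
P=cloud(t)
for (u,v) in [(268,212),(255,215),(285,212),(250,240),(290,240),(245,163),(258,163),(270,163),(260,180),(258,190)]: print(u,v,P[v,u].round(4))
np.savez("t0.npz",P=P,c=t["color"]); np.savez("s0.npz",P=cloud(s),c=s["color"])
E
```

```text
268 212 [ 0.4949 -0.1941  0.072 ]
255 215 [ 0.4849 -0.1503  0.0733]
285 212 [ 0.4953 -0.2517  0.0664]
250 240 [ 0.4062 -0.1303  0.0044]
290 240 [ 0.4043 -0.27    0.014 ]
245 163 [ 0.6858 -0.1123 -0.0007]
258 163 [ 0.6217 -0.1649  0.2318]
270 163 [ 6.849e-01 -2.028e-01  1.000e-04]
260 180 [ 0.5757 -0.1702  0.202 ]
258 190 [ 5.854e-01 -1.590e-01  2.000e-04]
```

View pics/ct.png

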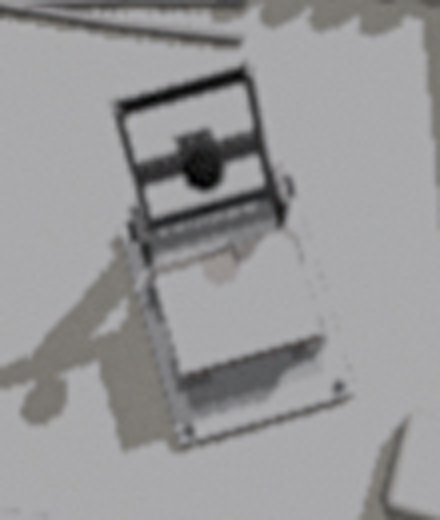

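View pics/cs.png

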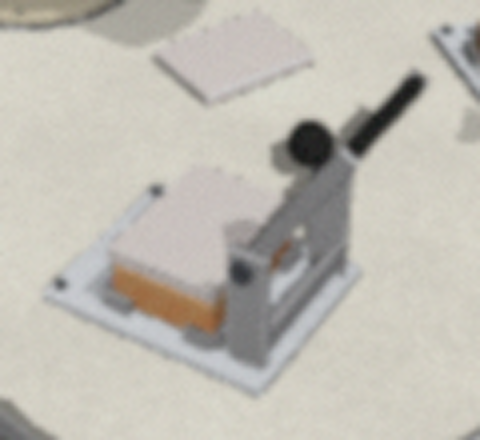

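The crops show the white lid resting proud on a brown box. The clamp is open behind it, with the handle bar at top px (239,166)–(271,158). Next I measure it.

```bash
python3 - <<'E'
from h import *
from rig import eyes
t=eyes.get_image("top"); s=eyes.get_image("scene")
e=[ray(t,239.7,166,.226),ray(t,271.5,157.8,.226)]
print("handle ends top",[x.round(4) for x in e], np.linalg.norm(e[0]-e[1]))
hs=[ray(s,225+u/4,180+v/4,.226) for u,v in[(358,150),(420,78)]]
print("scene ends",[x.round(4) for x in hs],np.linalg.norm(hs[0]-hs[1]))
base=[ray(t,210+u/4,140+v/4,.012) for u,v in [(183,443),(352,396)]]
print("base near",[x.round(4) for x in base],np.linalg.norm(base[0]-base[1]))
lid=[ray(t,210+u/4,140+v/4,.070) for u,v in [(183,375),(325,338),(300,240),(155,275)]]
print("lid",[x.round(4) for x in lid],[np.linalg.norm(lid[i]-lid[i-3]) for i in range(4)],np.mean(lid,0))
for f in("t0","s0"):
    z=np.load(f+".npz");P=z["P"];c=z["c"].astype(int)
    m=(P[...,2]>.215)&(P[...,2]<.25)&(P[...,0]>.55)&(P[...,0]<.7)&(abs(P[...,1]+.16)<.12)
    q=P[m]; print(f,len(q)); 
    if len(q)>5:
        print(q.round(3)[::max(1,len(q)//12)].tolist())
    # lid plane
    m=(P[...,2]>.06)&(P[...,2]<.08)&(P[...,0]>.4)&(P[...,0]<.6)&(abs(P[...,1]+.19)<.1)&(c.min(-1)>130)
    q=P[m]; r=cv2.minAreaRect(q[:,:2].astype(np.float32)*1000); print("lid",len(q),r,q[:,2].mean())
E
```

```text
handle ends top [array([ 0.6143, -0.1091,  0.226 ]), array([ 0.6393, -0.2061,  0.226 ])] 0.10018236774381382
scene ends [array([ 0.6363, -0.1905,  0.226 ]), array([ 0.6084, -0.099 ,  0.226 ])] 0.09558125690736902
base near [array([ 0.368 , -0.1505,  0.012 ]), array([ 0.4077, -0.2981,  0.012 ])] 0.1528533312574184
lid [array([ 0.4219, -0.1525,  0.07  ]), array([ 0.4521, -0.272 ,  0.07  ]), array([ 0.5359, -0.2521,  0.07  ]), array([ 0.5069, -0.1292,  0.07  ])] [np.float64(0.12322962368225746), np.float64(0.08613117884184464), np.float64(0.12635096634058005), np.float64(0.08810192898785897)] [ 0.47918158 -0.2014446   0.07      ]
t0 190
[[0.643, -0.205, 0.232], [0.637, -0.204, 0.232], [0.633, -0.207, 0.236], [0.631, -0.201, 0.23], [0.628, -0.183, 0.231], [0.624, -0.162, 0.233], [0.621, -0.138, 0.236], [0.624, -0.211, 0.224], [0.618, -0.159, 0.233], [0.615, -0.135, 0.235], [0.611, -0.126, 0.238], [0.61, -0.125, 0.23], [0.601, -0.107, 0.228]]
lid 948 ((485.12213134765625, -197.16114807128906), (92.57473754882812, 124.78191375732422), 15.261726379394531) 0.07020094834509223
s0 181
[[0.607, -0.102, 0.235], [0.617, -0.101, 0.23], [0.616, -0.103, 0.223], [0.617, -0.142, 0.233], [0.623, -0.152, 0.234], [0.627, -0.16, 0.233], [0.629, -0.162, 0.229], [0.636, -0.174, 0.232], [0.637, -0.178, 0.228], [0.642, -0.191, 0.231], [0.64, -0.2, 0.228], [0.636, -0.207, 0.222], [0.639, -0.202, 0.216]]
lid 804 ((506.97796630859375, -186.92840576171875), (141.4272003173828, 130.468994140625), 15.369424819946289) 0.06973189718068135
```

```bash
python3 - <<'E'
from h import *
from rig import readout,manip
s=readout.get_state(); r=Rq(s["ee_rot"]); print(r.as_matrix().round(3),manip.tcp_to_grasp)
p=np.radians(15); xh=np.array([np.cos(p),np.sin(p),0]); yh=np.array([-np.sin(p),np.cos(p),0])
H=np.array([.6265,-.157,.226])
for sg in(1,-1):
    T=np.stack([[0,0,-1],sg*xh,np.cross([0,0,-1],sg*xh)],1)
    rv=np.degrees((r.inv()*R.from_matrix(T)).as_rotvec()); print(sg,rv.round(2), "joint6 sense: now",s["qpos"][5])
print("tool shift to above handle:",r.inv().apply(H+[0,0,.05-.019]-s["position"]))
E
```

```text
[[-0.     0.365 -0.931]
 [ 0.    -0.931 -0.365]
 [-1.    -0.    -0.   ]] 0.0187
1 [-8.358e+01 -2.000e-02  1.000e-02] joint6 sense: now -0.12101500043095141
-1 [9.642e+01 2.000e-02 2.000e-02] joint6 sense: now -0.12101500043095141
tool shift to above handle: [-0.02579729 -0.19997762 -0.52590311]
```

Emit:
{"op": "carry_out", "data": {"deltas": [-1,0,0,0,0,0,0.1,0,-0.3,-0.8,0,0,0,0.1,0,-0.3,-0.8,0,0,0,0.1,0,-0.3,-0.8,0,0,0,0.1,0,-0.3,-0.8,0,0,0,0.1,0,-0.3,-0.8,0,0,0,0.1,0,-0.3,-0.8,0,0,0,0.1,0,-0.3,-0.8,0,0,0,0.1,0,-0.3,-0.8,0,0,0,0.1,0,-0.3,-0.8,0,0,0,0.1], "newtons": 20}}

```text
clock: 1.6
position: [0.5541, -0.2255, 0.2914]
ee_rot: [0.132, 0.695, 0.131, -0.695]
contact_force: [0.0, 0.3, 0.7]
width: 0.0469
```

Emit:
{"op": "carry_out", "data": {"deltas": [0,0,0,-1,0,0,0.1,0,0,0,-1,0,0,0.1,0,0,0,-1,0,0,0.1,0,0,0,-1,0,0,0.1,0,0,0,-1,0,0,0.1,0,0,0,-1,0,0,0.1,0,0,0,-1,0,0,0.1,0,0,0,-1,0,0,0.1,0,0,0,-1,0,0,0.1,0,0,0,-1,0,0,0.1]}}

```text
clock: 2.85
position: [0.5529, -0.2267, 0.2912]
ee_rot: [-0.362, -0.608, -0.362, 0.608]
contact_force: [-0.3, -0.3, 0.5]
width: 0.0465
```

Emit:
{"op": "carry_out", "data": {"deltas": [0,0,0,-1,0,0,0.1,0,0,0,-1,0,0,0.1,0,0,0,-1,0,0,0.1,0,0,0,-1,0,0,0.1,0,0,0,-1,0,0,0.1,0,0,0,-1,0,0,0.1,0,0,0,-1,0,0,0.1,0,0,0,-1,0,0,0.1,0,0,0,-1,0,0,0.1,0,0,0,-1,0,0,0.1]}}

```text
clock: 4.1
position: [0.5529, -0.2267, 0.2912]
ee_rot: [0.548, 0.447, 0.548, -0.447]
contact_force: [-0.0, -0.0, -0.0]
width: 0.047
```

Emit:
{"op": "carry_out", "data": {"deltas": [0,0,0,-0.9,0,0,0.1,0,0,0,0,0,0,0.1]}}

```text
clock: 4.35
position: [0.553, -0.2267, 0.2912]
ee_rot: [0.561, 0.431, 0.561, -0.431]
contact_force: [-0.8, 0.5, 1.1]
width: 0.0471
```

```bash
cat > st.py <<'E'
from h import *
from rig import readout,eyes
import sys
s=readout.get_state(); r=Rq(s["ee_rot"])
print(s["clock"],s["position"],s["contact_force"].round(1),s["width"],s["qpos"].round(2)); print(r.as_matrix().round(3))
H=np.array([.6265,-.157,.226])
print("to grasp handle",r.inv().apply(H+[0,0,-.0187]-s["position"]))
for n in sys.argv[2:]:
    d=eyes.get_image(n); cv2.imwrite(f"pics/{n}{sys.argv[1]}.png",d["color"][:,:,::-1])
E
python3 st.py 1 wrist top scene
```

```text
4.35 [ 0.55296238 -0.22674363  0.29124006] [-0.8  0.5  1.1] 0.04705074740227549 [-0.51  0.28  1.35 -0.    1.51 -0.77]
[[-0.     0.966  0.258]
 [-0.     0.258 -0.966]
 [-1.    -0.     0.   ]]
to grasp handle [ 0.08393174  0.08907017 -0.04837209]
```

View pics/wrist1.png

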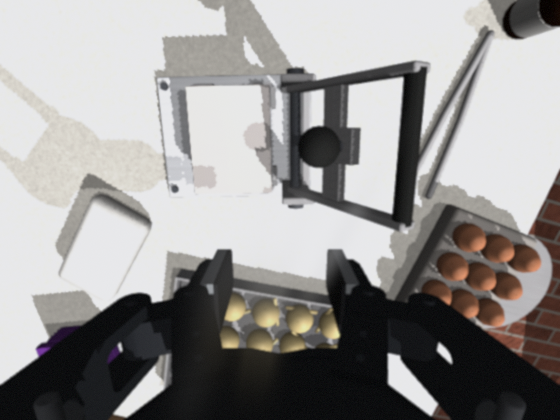

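View pics/scene1.png

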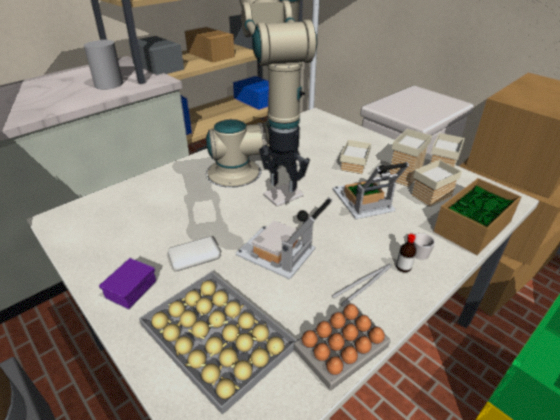

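The wrist view shows the handle bar from (418,70) to (402,222), and the presser tip at (320,146). I'll check the bar position from this view.

```bash
python3 - <<'E'
from h import *
from rig import eyes,readout
d=eyes.get_image("wrist")
g=d["color"].astype(int).max(-1)
for v in(100,125,150,175,200):
    row=g[v,380:450]; k=np.where(row<60)[0]+380
    c=(k[0]+k[-1])/2; print(v,k[0],k[-1],ray(d,c,v,.226).round(4), cloud(d)[v,int(c)].round(4))
E
```

```text
100 403 422 [ 0.6151 -0.1242  0.226 ] [ 0.6128 -0.1252  0.2311]
125 401 420 [ 0.6195 -0.1393  0.226 ] [nan nan nan]
150 399 418 [ 0.6241 -0.1549  0.226 ] [ 0.6212 -0.1551  0.2321]
175 397 414 [ 0.6283 -0.1713  0.226 ] [ 0.6257 -0.1711  0.2311]
200 395 412 [ 0.6334 -0.1882  0.226 ] [ 0.6308 -0.1877  0.2309]
```

Emit:
{"op": "carry_out", "data": {"deltas": [0,0.49,-0.27,0,0,0,0.1,0,0.49,-0.27,0,0,0,0.1,0,0.47,-0.27,0,0,0,0.1,0,0,0,0,0,0,0.1,0.35,0,0,0,0,0,0.1,0.35,0,0,0,0,0,0.1,0.35,0,0,0,0,0,0.1,0.33,0,0,0,0,0,0.1,0,0,0,0,0,0,0.1]}}

```text
clock: 5.68
position: [0.6228, -0.1576, 0.2069]
ee_rot: [0.56, 0.43, 0.562, -0.431]
contact_force: [0.0, 1.0, 0.9]
width: 0.0466
```

```bash
python3 st.py 2 wrist scene
```

```text
5.675 [ 0.6227733  -0.15759417  0.2068892 ] [0.  1.  0.9] 0.046602567997545793 [-0.36  0.39  1.39 -0.    1.36 -0.62]
[[-0.004  0.966  0.258]
 [ 0.001  0.258 -0.966]
 [-1.    -0.004 -0.002]]
to grasp handle [-0.00042521  0.00375222  0.00038744]
```

View pics/wrist2.png

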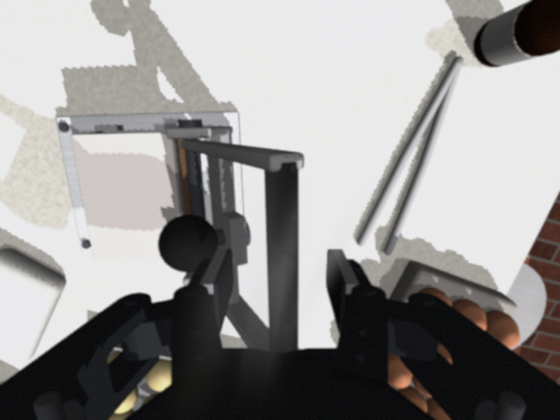

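View pics/scene2.png

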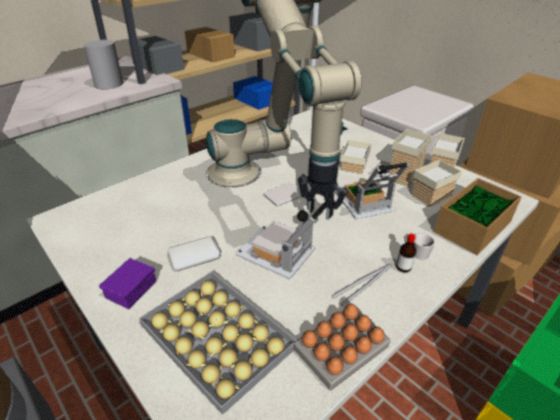

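The bar sits at (284,240), centred between the fingers at (220) and (340). Closing on it.

Emit:
{"op": "carry_out", "data": {"deltas": [0,0,0,0,0,0,-1,0,0,0,0,0,0,-1,0,0,0,0,0,0,-1,0,0,0,0,0,0,-1,0,0,0,0,0,0,-1], "newtons": 20}}

```text
clock: 6.4
position: [0.6243, -0.1577, 0.2096]
ee_rot: [0.562, 0.43, 0.561, -0.431]
contact_force: [-3.1, -1.3, 5.8]
width: 0.0133
```

```bash
python3 st.py 3 wrist; python3 - <<'E'
from h import *
from rig import readout
s=readout.get_state(); r=Rq(s["ee_rot"])
hg=np.array([.5565,-.175]); xh=np.array([.966,.259])
g=s["position"]+r.apply([-.0187,0,0]); print("grasp pt",g, "rel", (g[:2]-hg)@xh, g[2]-.105)
def pt(a): return np.array([.14*np.sin(np.pi/6-a), .14*np.cos(np.pi/6-a)])
# rows: tool x = -z ; tool y = +xh
A=np.linspace(0,1.95,21)
for a,b in zip(A[:-1],A[1:]):
    d=(pt(b)-pt(a))/.06; print(round(b,3),"x %.2f y %.2f"%(-d[1],d[0]))
E
```

```text
6.4 [ 0.624299   -0.15770662  0.20959686] [-3.1 -1.3  5.8] 0.013292345197912036 [-0.35  0.39  1.39 -0.    1.36 -0.62]
[[ 0.001  0.966  0.259]
 [-0.001  0.259 -0.966]
 [-1.     0.     0.001]]
to grasp handle [ 0.0022973   0.00230835 -0.00011505]
grasp pt [ 0.62430129 -0.15767688  0.2282995 ] rel 0.069982737756171 0.12329949881247794
0.098 x -0.10 y -0.20
0.195 x -0.08 y -0.21
0.292 x -0.06 y -0.22
0.39 x -0.04 y -0.22
0.488 x -0.02 y -0.23
0.585 x 0.00 y -0.23
0.682 x 0.02 y -0.23
0.78 x 0.05 y -0.22
0.878 x 0.07 y -0.22
0.975 x 0.09 y -0.21
1.072 x 0.11 y -0.20
1.17 x 0.13 y -0.19
1.268 x 0.15 y -0.17
1.365 x 0.16 y -0.16
1.463 x 0.18 y -0.14
1.56 x 0.19 y -0.13
1.658 x 0.20 y -0.11
1.755 x 0.21 y -0.09
1.852 x 0.22 y -0.07
1.95 x 0.22 y -0.04
```

Emit:
{"op": "carry_out", "data": {"deltas": [-0.1,-0.2,0,0,0,0,-1,-0.08,-0.21,0,0,0,0,-1,-0.06,-0.22,0,0,0,0,-1,-0.04,-0.22,0,0,0,0,-1,-0.02,-0.23,0,0,0,0,-1,0,-0.23,0,0,0,0,-1]}}

```text
clock: 7.2
position: [0.5476, -0.1794, 0.2266]
ee_rot: [0.562, 0.43, 0.56, -0.431]
contact_force: [4.1, -5.4, 2.6]
width: 0.0133
```

```bash
cat > arc.py <<'E'
from h import *
from rig import readout
s=readout.get_state(); r=Rq(s["ee_rot"])
hg=np.array([.5565,-.175]); xh=np.array([.966,.259])
g=s["position"]+r.apply([-.0187,0,0]); x=(g[:2]-hg)@xh; z=g[2]-.105
print("x %.4f z %.4f rad %.4f ang %.3f lat %.4f F"%(x,z,np.hypot(x,z),np.pi/6-np.arctan2(x,z),(g[:2]-hg)@[-.259,.966]),s["contact_force"].round(1),s["moment"].round(2),s["width"],s["clock"])
E
python3 arc.py; python3 st.py 4 wrist scene
```

```text
x -0.0097 z 0.1403 rad 0.1407 ang 0.593 lat -0.0019 F [ 4.1 -5.4  2.6] [-0.65 -0.79  0.09] 0.013338405028258482 7.2
7.2 [ 0.54760318 -0.17938386  0.22663423] [ 4.1 -5.4  2.6] 0.013338405028258482 [-0.44  0.28  1.51 -0.    1.35 -0.7 ]
[[ 0.     0.966  0.259]
 [-0.003  0.259 -0.966]
 [-1.    -0.     0.003]]
to grasp handle [ 0.01929172  0.08201109 -0.00125243]
```

View pics/wrist4.png

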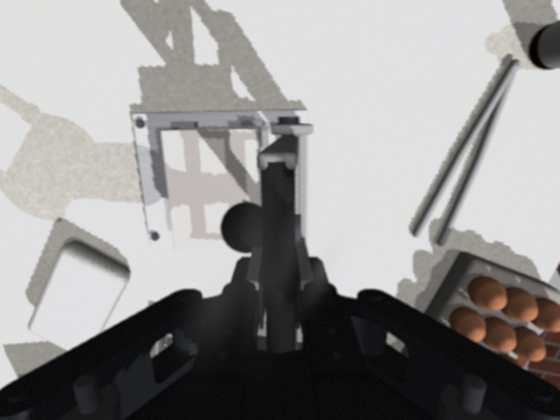

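The clamp is upright and held, so I continue over centre.

Emit:
{"op": "carry_out", "data": {"deltas": [0.02,-0.23,0,0,0,0,-1,0.05,-0.22,0,0,0,0,-1,0.07,-0.22,0,0,0,0,-1,0.09,-0.21,0,0,0,0,-1,0.11,-0.2,0,0,0,0,-1,0.13,-0.19,0,0,0,0,-1,0.15,-0.17,0,0,0,0,-1,0.16,-0.16,0,0,0,0,-1,0.18,-0.14,0,0,0,0,-1,0.19,-0.13,0,0,0,0,-1]}}

```text
clock: 8.55
position: [0.4384, -0.2078, 0.1565]
ee_rot: [0.561, 0.43, 0.561, -0.431]
contact_force: [4.1, -5.6, -1.5]
width: 0.0128
```

```bash
python3 arc.py; python3 st.py 5 wrist scene
```

```text
x -0.1225 z 0.0702 rad 0.1412 ang 1.574 lat -0.0011 F [ 4.1 -5.6 -1.5] [-0.69 -0.77  0.09] 0.012821463758589528 8.55
8.55 [ 0.43844733 -0.2078023   0.15647846] [ 4.1 -5.6 -1.5] 0.012821463758589528 [-0.58  0.2   1.81 -0.    1.13 -0.85]
[[-0.002  0.966  0.259]
 [-0.002  0.259 -0.966]
 [-1.    -0.002  0.001]]
to grasp handle [-0.05126403  0.19467774 -0.0002937 ]
```

View pics/wrist5.png

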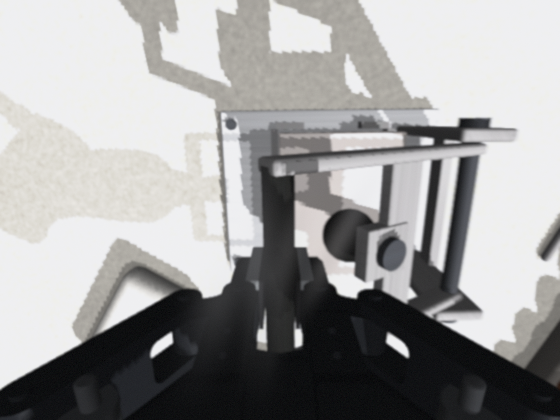

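View pics/scene5.png

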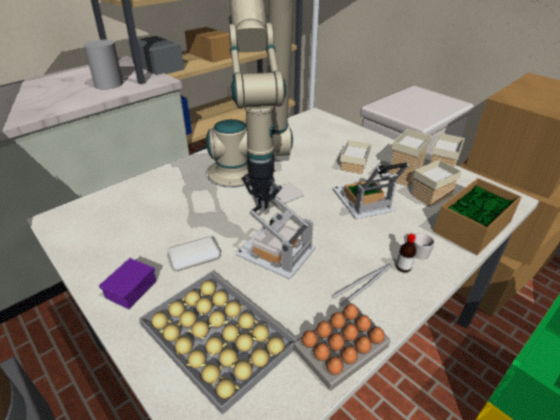

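Emit:
{"op": "carry_out", "data": {"deltas": [0.2,-0.1,0,0,0,0,-1,0.21,-0.08,0,0,0,0,-1,0.22,-0.06,0,0,0,0,-1,0.22,-0.04,0,0,0,0,-1,0.1,-0.01,0,0,0,0,-1,0.1,0,0,0,0,0,-1,0.1,0,0,0,0,0,-1,0.1,0,0,0,0,0,-1,0,0,0,0,0,0,-1,0,0,0,0,0,0,-1]}}

```text
clock: 9.9
position: [0.4213, -0.2117, 0.0839]
ee_rot: [0.561, 0.429, 0.562, -0.431]
contact_force: [-4.1, -3.6, 16.3]
width: 0.0134
```

```bash
python3 arc.py; python3 st.py 6 wrist scene
```

```text
x -0.1400 z -0.0024 rad 0.1400 ang 2.112 lat -0.0004 F [-4.1 -3.6 16.3] [-0.56  0.71  0.09] 0.013371647773664161 9.9
9.9 [ 0.42134481 -0.21167336  0.08389107] [-4.1 -3.6 16.3] 0.013371647773664161 [-0.61  0.26  1.94 -0.    0.94 -0.87]
[[-0.003  0.966  0.26 ]
 [-0.001  0.26  -0.966]
 [-1.    -0.003  0.001]]
to grasp handle [-0.12402122  0.21195717  0.00069695]
```

View pics/wrist6.png

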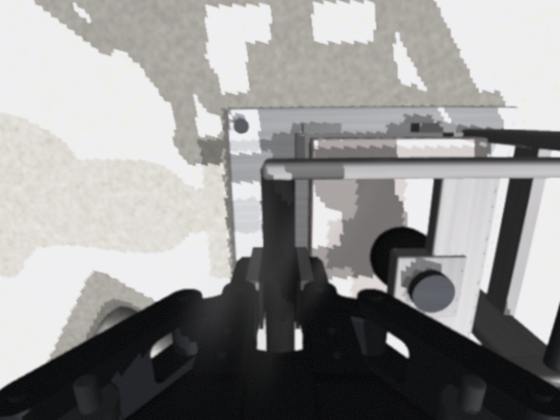

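View pics/scene6.png

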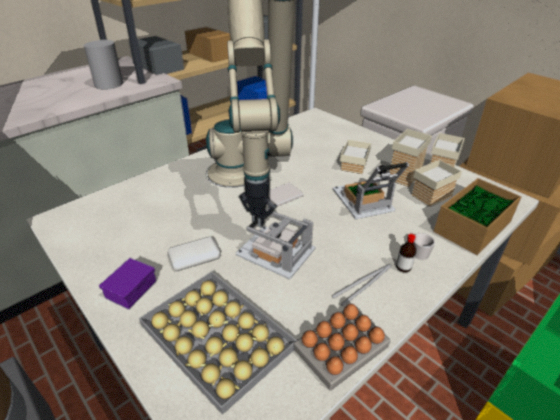

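Emit:
{"op": "carry_out", "data": {"deltas": [0.08,0,0,0,0,0,-1,0.08,0,0,0,0,0,-1,0,0,0,0,0,0,-1,0,0,0,0,0,0,-1], "newtons": 30}}

```text
clock: 10.5
position: [0.4216, -0.2123, 0.0766]
ee_rot: [0.562, 0.429, 0.561, -0.431]
contact_force: [-8.3, -2.3, 34.4]
width: 0.0129
```

```bash
python3 arc.py; python3 - <<'E'
from h import *
from rig import eyes
for n in("wrist","scene"):
    d=eyes.get_image(n); P=cloud(d); xh=np.array([.966,.259]);yh=np.array([-.259,.966])
    q=P-np.array([.4845,-.196,0]); a=q[...,:2]@xh; b=q[...,:2]@yh
    m=(abs(a)<.038)&(abs(b)<.052)&(P[...,2]<.085)&(P[...,2]>.03)&(d["color"].min(-1)>100)
    z=P[...,2][m]; print(n,len(z),np.percentile(z,[10,25,50,75,90]).round(4))
    m=(abs(a)<.2)&(abs(b)<.2)&(abs(P[...,2])<.01)&((abs(a)>.12)|(abs(b)>.09));z=P[...,2][m]; print(" table",len(z),np.median(z).round(4))
E
```

```text
x -0.1400 z -0.0097 rad 0.1403 ang 2.163 lat -0.0011 F [-8.3 -2.3 34.4] [-0.38  1.46  0.09] 0.01286159212604038 10.5
wrist 8610 [0.06   0.0604 0.0608 0.0612 0.0616]
 table 70877 -0.0008
scene 307 [0.0598 0.0607 0.0617 0.0628 0.0639]
 table 6412 -0.0002
```

The lid top is now at 61–62 mm, which is home (62 expected). Reversing the swing.

Emit:
{"op": "carry_out", "data": {"deltas": [-0.16,0,0,0,0,0,-1,-0.2,0,0,0,0,0,-1,-0.2,0.01,0,0,0,0,-1,-0.22,0.04,0,0,0,0,-1,-0.22,0.06,0,0,0,0,-1,-0.21,0.08,0,0,0,0,-1,-0.2,0.1,0,0,0,0,-1,0,0,0,0,0,0,-1], "newtons": 30}}

```text
clock: 11.6
position: [0.4413, -0.2065, 0.1565]
ee_rot: [0.562, 0.431, 0.56, -0.43]
contact_force: [8.7, -4.2, -7.6]
width: 0.0129
```

```bash
python3 arc.py; python3 st.py 7 wrist scene
```

```text
x -0.1195 z 0.0702 rad 0.1386 ang 1.563 lat -0.0006 F [ 8.7 -4.2 -7.6] [-0.57 -1.1   0.17] 0.012948474480536692 11.6
11.6 [ 0.44131945 -0.20648822  0.15647637] [ 8.7 -4.2 -7.6] 0.012948474480536692 [-0.58  0.2   1.81  0.    1.13 -0.84]
[[ 0.002  0.966  0.259]
 [ 0.     0.259 -0.966]
 [-1.     0.003  0.   ]]
to grasp handle [-0.05033857  0.19180705  0.00021879]
```

View pics/wrist7.png

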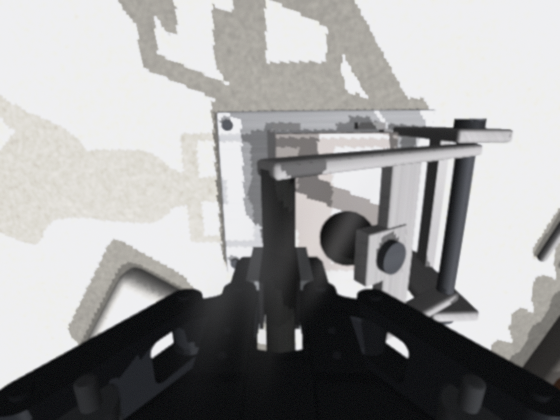

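View pics/scene7.png

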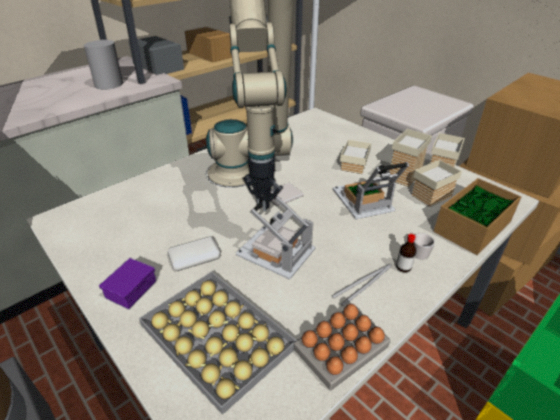

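The clamp is following and the lid stays home. Continuing back to the open rest.

Emit:
{"op": "carry_out", "data": {"deltas": [-0.19,0.13,0,0,0,0,-1,-0.18,0.14,0,0,0,0,-1,-0.16,0.16,0,0,0,0,-1,-0.15,0.17,0,0,0,0,-1,-0.13,0.19,0,0,0,0,-1,-0.11,0.2,0,0,0,0,-1,-0.09,0.21,0,0,0,0,-1,-0.07,0.22,0,0,0,0,-1,-0.05,0.22,0,0,0,0,-1,-0.02,0.23,0,0,0,0,-1]}}

```text
clock: 12.95
position: [0.5446, -0.1771, 0.2258]
ee_rot: [0.558, 0.429, 0.564, -0.432]
contact_force: [-3.3, -2.2, -2.6]
width: 0.0127
```

Emit:
{"op": "carry_out", "data": {"deltas": [0,0.23,0,0,0,0,-1,0.02,0.23,0,0,0,0,-1,0.04,0.22,0,0,0,0,-1,0.06,0.22,0,0,0,0,-1,0.08,0.2,0,0,0,0,-1,0.08,0.16,0,0,0,0,-1,0,0,0,0,0,0,-1,0,0,0,0,0,0,-1]}}

```text
clock: 13.95
position: [0.6219, -0.1555, 0.2081]
ee_rot: [0.56, 0.431, 0.563, -0.429]
contact_force: [-0.7, 5.2, -1.2]
width: 0.0125
```

```bash
python3 arc.py; python3 st.py 8 wrist scene
```

```text
x 0.0682 z 0.1218 rad 0.1396 ang 0.013 lat 0.0018 F [-0.7  5.2 -1.2] [0.77 0.27 0.08] 0.012544478309983351 13.95
13.95 [ 0.62188766 -0.15550743  0.20811515] [-0.7  5.2 -1.2] 0.012544478309983351 [-0.36  0.39  1.39  0.    1.36 -0.62]
[[-0.001  0.966  0.26 ]
 [ 0.005  0.26  -0.966]
 [-1.    -0.    -0.005]]
to grasp handle [0.00080174 0.00406665 0.00264301]
```

View pics/wrist8.png

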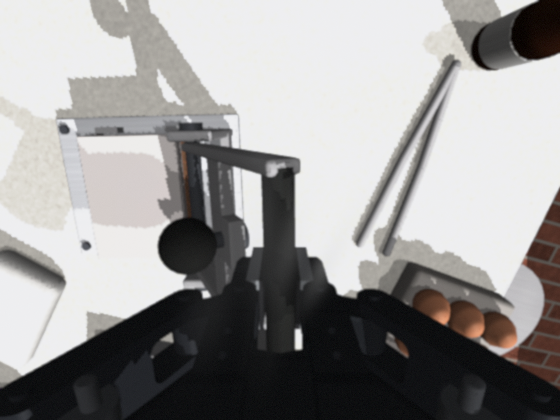

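The clamp is at its open rest: the bar is at (280,250), matching the pre-grasp view, and the computed angle is about 0.01. Releasing and lifting.

Emit:
{"op": "carry_out", "data": {"deltas": [0,0,0,0,0,0,0,0,0,0,0,0,0,0,0,0,0,0,0,0,0,0,0,0,0,0,0,0,-0.3,0,0,0,0,0,0,-0.4,0,0,0,0,0,0,-0.8,0,0,0,0,0,0,-0.8,0,0,0,0,0,0,0,0,0,0,0,0,0]}}

```text
clock: 15.18
position: [0.6232, -0.1588, 0.353]
ee_rot: [0.564, 0.431, 0.558, -0.429]
contact_force: [-0.2, -0.4, -0.1]
width: 0.0427
```

Emit:
{"op": "carry_out", "data": {"deltas": [0,-0.5,0.5,0,0,0,0,0,-0.5,0.5,0,0,0,0,0,-0.5,0.5,0,0,0,0,0,-0.5,0.5,0,0,0,0,0,-0.5,0.5,0,0,0,0,0,0,0,0,0,0,0]}}

```text
clock: 15.92
position: [0.5137, -0.3443, 0.3464]
ee_rot: [0.56, 0.431, 0.561, -0.432]
contact_force: [0.8, 0.0, -0.3]
width: 0.0425
```

```bash
python3 st.py 9 wrist scene top; python3 - <<'E'
from h import *
from rig import eyes
d=eyes.get_image("wrist"); P=cloud(d); c=d["color"]
q=P-np.array([.4845,-.196,0]); a=q[...,:2]@[.966,.259]; b=q[...,:2]@[-.259,.966]
m=(abs(a)<.07)&(abs(b)<.08)&(P[...,2]<.08)&(P[...,2]>.045)&(c.min(-1)>100)
p=P[m]; print(len(p),np.percentile(p[:,2],[5,50,95]),cv2.minAreaRect((p[:,:2]*1000).astype(np.float32)))
m=(P[...,2]>.21)&(P[...,2]<.26)&(a>.05)&(a<.3)&(abs(b)<.1); p=P[m]
if len(p): print("handle",len(p),np.median(p,0),a[m].mean())
E
```

```text
15.925 [ 0.51366947 -0.3442843   0.34641713] [ 0.8  0.  -0.3] 0.04253851027804815 [-0.7   0.31  1.18 -0.    1.65 -0.96]
[[-0.002  0.967  0.255]
 [ 0.     0.255 -0.967]
 [-1.    -0.002 -0.001]]
to grasp handle [ 0.13890661  0.15709157 -0.15227247]
7557 [0.05952065 0.06107057 0.06252635] ((494.7446594238281, -193.78826904296875), (114.47444152832031, 126.3984375), 15.92605972290039)
handle 1998 [ 0.62731477 -0.18118526  0.2303014 ] 0.14201924338126026
```

View pics/wrist9.png

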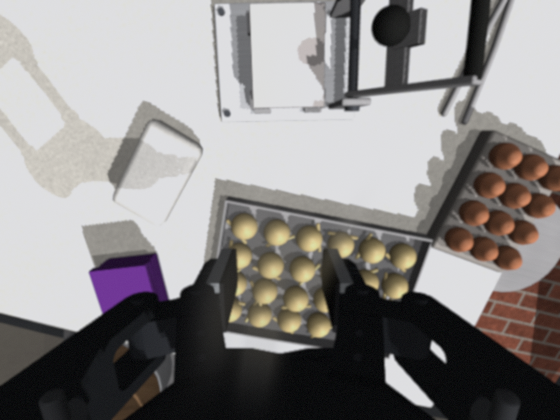

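View pics/scene9.png

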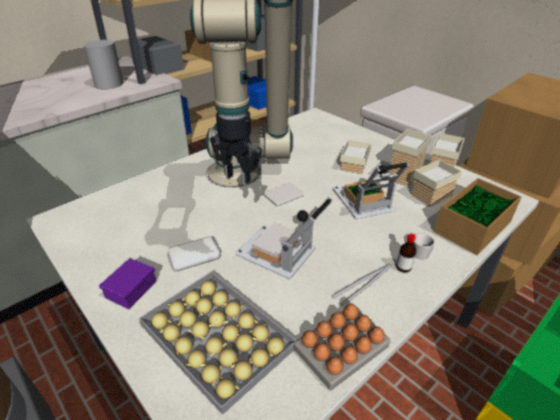

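The lid is flat at 61 mm and in its nest at wrist (288,55). The clamp is back at its open rest at scene (320,210), the other clamp is still open at (385,175), and the gripper is clear. Handing in.

```bash
python3 -c "
from rig import job
print(job.sign_off())"
```

```text
the job is handed in; nothing more can be done
None
```

The lid was pressed home with the clamp, and the clamp was swung back to its open rest, released, and the job handed in at about 16 s. I gripped the handle bar of the white-lidded station's clamp for the whole swing, over centre, down and back.

**Pressing:** the grip point tracked to about 2.11 rad, then 2.16 rad on a second push. That is past the 2.14 stop, so the fingers slipped a little on the bar. The push peaked at about 34 N at the wrist.

**Last checks:**
- **Lid:** its top measured 61–62 mm above the table, against 62 expected when home (70 when loose).
- **Clamp:** it sat at about 0.01 rad by the grip geometry just before release. Its bar was back at its original height in the images afterwards.
- **Other clamp:** it looked open in the last scene picture.
- **Contact:** the gripper is clear, with contact force about zero.

**Disagreement:** the last lid outline came out at 114 × 126 mm instead of 94 × 124. The mask probably took in clamp frame pixels, so the box position was judged only by eye. It looked unmoved in its nest.

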